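Three walnuts from the nut dispenser

ROBOT

A 6-joint arm with a two-finger parallel gripper is mounted at the origin on a cart in front of the work surface, level with it; the furniture and walls round the work are solid. World frame = base frame: x ahead of the robot, y to its left, z up, the work surface at z = 0. Lengths are in m, angles in degrees, forces in N, time in s.
With the tool pointing down it reaches from about 0.25 to 0.725 m from the base axis. Payload 9.7 kg.
Tool frame: the origin (TCP) lies on the centre line of the jaws, within the pads' length; the fingertips stand 14 mm ahead of it and the grasp point (between the pads) lies 5 mm behind it; z points along the fingers, y is the line along which they close (so a half turn about z gives the same grasp; the last joint's range is limited). The gripper opens to 85 mm and grips with 20 to 120 N. Pads are 22 mm wide; open, the fingers measure 114 mm over their backs; the gripper's body (76 mm by 85 mm) begins 54 mm behind the grasp point. The pads swing forward as they close: fully open they stand 13 mm farther back than shut.
Start: joints at [-74.026, 4.979, 10.078, 95.1, 0, 90], TCP at [0.151, -0.529, 0.245] pointing down, gripper open.
Joint ranges: [-179.16, 179.16], [-48.56, 103.87], [-65.8, 70.77], [-126.05, 130.52], [-82.76, 87.17], [-180, 180]. Speed limits (degrees/s): [127.2, 127.2, 147.25, 180, 180, 180].

INTERFACE

Orientations are given as [roll, pitch, yaw] about the fixed x, y, z axes, in that order (R = Rz(yaw) Ry(pitch) Rx(roll)).
In Python, from workcell import bot, camera, get_calibration, ticket gives the robot as it stands. The module is installed in compiled form; this text tells all that it offers.
- The arm moves only by the tool send_rows, never from a script. Its arguments are lists of equal length, an entry for each row: "linear": the shift along the tool's x, y, z in m, a list of three; "twist": the turn, a rotation vector about the tool's x, y, z in units of 10 degrees (1.0 is 10 degrees), a list of three; "gripper": the opening in per cent of the stroke, from 0 (shut) to 100 (fully open). In form: {"linear": [[x, y, z], ...], "twist": [[wx, wy, wz], ...], "gripper": [gripper, ...]}. A call has 1 to 8 rows; each row shifts and turns the commanded pose from where the row before left it, along the tool's axes as they then stand; what a row does not reach is not made up. A row lasts 1/8 s, in which the tool goes at most 62.5 mm and 10.7 degrees, less where a joint would pass 70% of its speed; a pose out of reach is approached as far as the arm can. A call with a gripper value outside its range is refused whole. The fingers move at their own pace and stop on an object; "grip_force" is the grip in N (left out, the last holds). Time passes only in rows, so rows that do not move let the fingers close. It gives the time, the measured TCP pose, the force, the opening and the grip force at its end, in the units of the state.
- bot.get_obs(): the state, without advancing time (a new reading comes with each control period).
- camera(name): name is "scene" or "top" or "wrist"; returns the picture (420x560x3 uint8, red, green, blue); there is no depth.
- get_calibration(name): a dict with "fx", "fy", "cx", "cy" (pixels), "k1" (the pictures are not rectified: a ray, as slopes to the right and down, at radius r is drawn at 1 + k1 r^2 times it, then the intrinsics apply), "origin" and "orientation" of the camera in the world; the wrist camera has in their place "hand_eye" (4x4, takes a point from camera to tool coordinates, whose origin is the TCP and whose axes are the flange's). Camera axes: x right, y down, z forward; pixel columns grow to the right and rows downward; lengths in m; the calibration is good to about 2 mm. A picture is of the moment at which its call begins: read the wrist's pose just before it. get_calibration takes no time and is no camera call.
- ticket.job_done(): hands the job in; it is judged then, once.
The state is a dict: "time": time; "q": joint angles; "qd": joint speeds; "joint_efforts": joint torques, N m; "ee_pos": TCP position; "tcp_rot": TCP orientation; "wrist_force": force on the tool from outside, world axes, zero at the start; "torque": the same for the moment, N m; "opening": finger opening in m; "grasp_force": force on a finger pad.
Only numpy, scipy, OpenCV 4.12 (cv2) and the standard library are available. Lean on these libraries where they do the work, as an engineer would, in place of code of your own. Each camera call takes 0.05 s, during which the arm holds its last target. There are 200 camera calls.

TASK

Stand the low, wide white mug upright on the worktop under the spout of the nut dispenser, let go of it, and then turn the dispenser's knob clockwise by exactly three clicks, so that three walnuts roll out into the mug and the other two stay in the drum. Leave the mug standing there and do not disturb the tall narrow cup.

Things in the scene. Friction and masses are not known exactly. Their poses are not given: they have to be found in the camera images.
- dispenser: Nut dispenser of white and clear plastic, fixed, 308 mm high with its knob. Origin on the worktop under the vertical axis of drum and knob; the spout points along its -x, z up. Foot plate x -50 to 80, y -65 to 65 mm, 12 mm thick; column at the back; clear drum of radius 70 mm from z = 190 to 239 mm; white cap (radius 41 mm) up to 257 mm; black knob on top.
- drop (a point): Point on the worktop (z = 0) on the dispenser's centre line, 130 mm out from the drum's axis, axes as the dispenser's: the mug's axis belongs here. A mug standing here has its rim partly under the spout, with about 18 mm between rim and spout, so it must be brought in low over the worktop, from the front or the side.
- knob (a joint): Turn of knob and paddle wheel, rad: 0 at the start, grows clockwise seen from above; a stop keeps it from going back. It clicks every 60 degrees (1.047 rad): let go, it falls into the nearest click with at most about 0.2 N m. Each click forward drops one walnut, which falls about half-way to the click.
- knob_grip (a point): Centre of the knob's black bar, on the drum's axis, 285 mm above the worktop. The bar is 64 mm long (its x axis), 14 mm thick (its y axis), 46 mm high (262 to 308 mm above the worktop); grip it from above across its thickness. The axes turn with the knob. Nothing but the bar stands above 262 mm.
- mug_c (a point): Centre (half-way up, on the axis) of the low, wide white china mug: outer diameter 105 mm, inner diameter 90 mm, 108 mm high, 0.34 kg, loose. z is up; its handle points along -y.
- mug_handle (a point): Point in the middle of the mug's handle, 74 mm from the mug's axis and 75 mm above its underside. The handle lies in the mug's y-z plane, is 15 mm thick (x axis) and reaches from 19 to 96 mm above the underside and out to 92 mm from the axis.
- tall_cup_c (a point): Centre of the tall narrow white china cup (72 mm wide, 120 mm high, with a handle, loose), a bystander that stays where it is.
- nut_1_c (a point): Centre of a walnut (smooth ball of 34 mm, 15 g), the first to fall as the knob is turned clockwise. The walnuts start in five of the drum's six bays.
- nut_2_c (a point): Centre of the second walnut to fall.
- nut_3_c (a point): Centre of the third walnut to fall.
- nut_4_c (a point): Centre of the fourth walnut, which must stay in the drum.
- nut_5_c (a point): Centre of the fifth walnut, which must stay in the drum.
- spout_lip (a point): Middle of the end of the spout's floor, 108 mm from the drum's axis, 131 mm above the worktop (underside 126 mm); axes as the dispenser's. The white chute slopes at 18 degrees, is 52 mm wide here and widens to about 105 mm under the drum; its side walls stand 24 mm above its floor. The walnuts leave the lip at about 0.5 m/s.

How it is judged:
By the outcome, as a careful person would: the job done as asked, in the order asked, and still so for the second after the job is handed in, with the robot touching nothing.
It also fails if it takes over 67 s, if anything falls off the work surface, if the arm or the gripper's body presses on something with over 40 N, if the wrist force passes 120 N, or if a joint passes its speed limit or range.

## Working session

There is one attempt and no reset: what is moved stays moved. The work goes in short steps, Python scripts to look and compute and a tool call to move; the robot and the scene stay as the last step left them, time stands still between calls to the robot, and variables do not carry over. Pictures are saved under pics/ and viewed, at most 13 in all, crops included, and the job is handed in when it is done.

Besides the shell and the picture viewer there is one more tool, called after "Emit:" as name(argument=value, ...) on one line, values as JSON. send_rows: Moves the arm, as the interface text tells. Its arguments: {"type":"object","properties":{"linear":{"type":"array"},"twist":{"type":"array"},"gripper":{"type":"array"},"grip_force":{"type":"number"}},"required":["linear","twist","gripper"]}

```bash
mkdir -p pics; python3 - <<'E'
from workcell import bot, camera, get_calibration
import cv2,numpy as np
for n in("scene","top","wrist"):
    im=camera(n); cv2.imwrite(f"pics/{n}0.png",im[:,:,::-1]); print(n,get_calibration(n))
o=bot.get_obs();print(o)
E
```

```text
scene {'fx': 510.02068000978136, 'fy': 510.02068000978136, 'cx': 278.20385226694384, 'cy': 205.71415573083826, 'k1': -0.09636059893614539, 'origin': array([-0.07118379,  0.36153424,  1.41867335]), 'orientation': array([-149.03539325,    0.5001104 , -130.35257891])}
top {'fx': 381.93780672899163, 'fy': 381.93780672899163, 'cx': 279.63536757357275, 'cy': 200.08128510892917, 'k1': -0.03722996542380134, 'origin': array([ 0.39941553, -0.10679782,  1.26161705]), 'orientation': array([-174.27471056,    0.58326275,  -90.37227909])}
wrist {'fx': 307.78260988018235, 'fy': 307.78260988018235, 'cx': 279.35827875108004, 'cy': 210.35093142098594, 'k1': -0.055137270626717486, 'hand_eye': array([[-2.53186783e-04, -9.64961616e-01, -2.62390958e-01,
         6.70102444e-02],
       [ 9.99999960e-01, -2.10292306e-04, -1.91556788e-04,
        -9.83778483e-04],
       [ 1.29666148e-04, -2.62390996e-01,  9.64961631e-01,
        -1.29001782e-01],
       [ 0.00000000e+00,  0.00000000e+00,  0.00000000e+00,
         1.00000000e+00]])}
{'time': 0.15, 'q': array([-7.40262410e+01,  5.00487352e+00,  1.00462331e+01,  9.50992667e+01,
        5.86596451e-05,  9.00013053e+01]), 'qd': array([-0.02635771, -0.05292951,  0.19086306,  0.01362039,  0.00478927,
        0.03334722]), 'joint_efforts': array([-1.43986254e-03, -5.20763505e+01,  4.65044260e+01,  1.38819029e-02,
       -5.48943478e-05,  3.46873570e-06]), 'ee_pos': array([ 0.15131759, -0.52861974,  0.2447483 ]), 'tcp_rot': array([-1.79942093e+02, -5.73403911e-05,  1.59724537e+01]), 'wrist_force': array([-0.19936694, -0.59215279, -0.13123555]), 'torque': array([ 0.04160762, -0.02192898,  0.00436751]), 'grasp_force': 0.0, 'opening': 0.0851715498418079}
```

View pics/scene0.png

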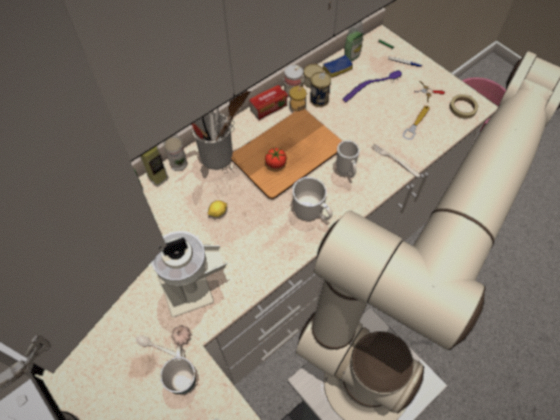

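View pics/top0.png

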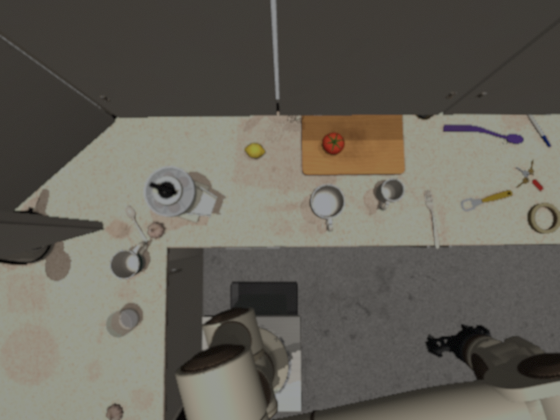

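The scene view shows the dispenser at about (180,265), its foot and spout heading right; the mug at (309,198), the tall cup at (346,157). In the top view the dispenser's knob is at (165,190) with the spout to the right (205,203), the mug at (326,202) with its handle at (329,224), and the tall cup at (390,190).

```bash
cat > h.py <<'E'
from workcell import bot, camera, get_calibration
import cv2,numpy as np
from scipy.spatial.transform import Rotation as R
def cam(n):
    c=get_calibration(n)
    if n=="wrist":
        o=bot.get_obs();T=np.eye(4);T[:3,:3]=R.from_euler('xyz',o['tcp_rot'],degrees=True).as_matrix();T[:3,3]=o['ee_pos'];T=T@c['hand_eye']
        r,t=T[:3,:3],T[:3,3]
    else: r,t=R.from_euler('xyz',c['orientation'],degrees=True).as_matrix(),c['origin']
    K=np.array([[c['fx'],0,c['cx']],[0,c['fy'],c['cy']],[0,0,1]]);D=np.array([c['k1'],0,0,0])
    return K,D,r,t
def ray(c,px):
    K,D,r,t=c
    u=cv2.undistortPoints(np.array(px,float).reshape(-1,1,2),K,D).reshape(-1,2)
    return np.c_[u,np.ones(len(u))]@r.T
def plane(c,px,z):
    d=ray(c,px);return c[3]+d*((z-c[3][2])/d[:,2])[:,None]
def proj(c,P):
    K,D,r,t=c
    p=(np.array(P,float).reshape(-1,3)-t)@r
    return cv2.projectPoints(p,np.zeros(3),np.zeros(3),K,D)[0].reshape(-1,2)
E
python3 - <<'E'
from h import *
a=cv2.imread("pics/top0.png");cv2.imwrite("pics/topc.png",cv2.resize(a[140:260,120:440],None,fx=2.5,fy=2.5,interpolation=cv2.INTER_CUBIC))
c=cam("top")
for p,z in(((326,200),.108),((330,225),.075),((391,189),.12),((168,190),.257),((166,190),.308),((205,203),.13)): print(p,plane(c,[p],z)[0].round(3))
print('counter edge',plane(c,[(300,247)],0),'cab',plane(c,[(300,115)],0))
E
```

```text
(326, 200) [ 0.514 -0.236  0.108]
(330, 225) [ 0.44  -0.251  0.075]
(391, 189) [ 0.545 -0.432  0.12 ]
(168, 190) [0.529 0.2   0.257]
(166, 190) [0.523 0.19  0.308]
(205, 203) [0.506 0.127 0.13 ]
counter edge [[ 0.37083044 -0.16056793  0.        ]] cab [[ 0.81625081 -0.16592144  0.        ]]
```

View pics/topc.png

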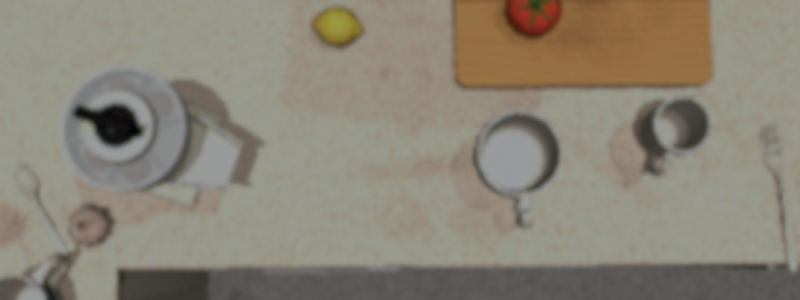

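The crop confirms mug rim centred near crop (517,153), handle at (524,212); dispenser knob bar runs from (78,110) to (140,130); spout points right/down at (215,160). I'll go above the handle.

Emit:
send_rows(linear=[[0.044,-0.0235,0],[0.044,-0.0235,0],[0.044,-0.0235,0],[0.044,-0.0235,0],[0.044,-0.0235,0],[0.044,-0.0235,0],[0.044,-0.0235,0],[0.044,-0.0235,0]], twist=[[0,0,0],[0,0,0],[0,0,0],[0,0,0.1],[0,0,0.1],[0,0,0.1],[0,0,0.1],[0,0,0.1]], gripper=[100,100,100,100,100,100,100,100])

```text
time: 1.15
ee_pos: [0.4449, -0.2562, 0.2452]
tcp_rot: [180.0, 0.0, 10.9]
wrist_force: [-0.2, -0.2, 0.4]
opening: 0.0853
grasp_force: 0.0
```

Emit:
send_rows(linear=[[0,0,0],[0,0,0],[0,0,0]], twist=[[0,0,0],[0,0,0],[0,0,0]], gripper=[100,100,100])

```text
time: 1.52
ee_pos: [0.4433, -0.2582, 0.2453]
tcp_rot: [180.0, 0.0, 10.9]
wrist_force: [0.0, -0.9, -0.7]
opening: 0.0856
grasp_force: 0.0
```

```bash
python3 - <<'E'
from h import *
o=bot.get_obs();print(o['ee_pos'],o['tcp_rot'],o['time'])
np.savez("w1.npz",*cam("wrist"));im=camera("wrist");cv2.imwrite("pics/w1.png",im[:,:,::-1])
E
```

```text
[ 0.44327265 -0.25823058  0.24531693] [1.79995912e+02 6.37123504e-03 1.09042903e+01] 1.525
```

View pics/w1.png

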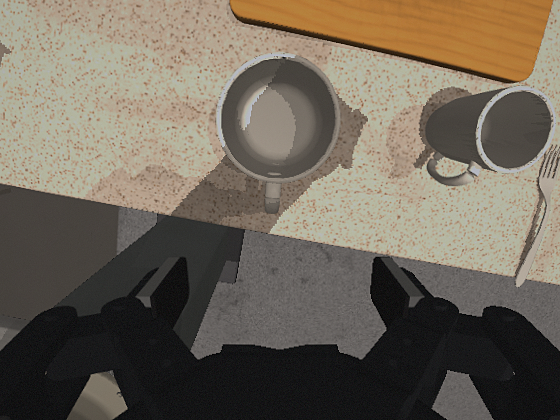

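Wrist view: rim circle spanning columns 217–340, rows 52–183 (centre (278,118)); handle from (273,183) to (271,212), the tall cup at (515,130).

```bash
python3 - <<'E'
from h import *
c=[np.load("w1.npz")[f"arr_{i}"] for i in range(4)]
P=plane(c,[(217,118),(340,118),(278,52),(278,183)],.108);print(P.round(4))
m=(P[0]+P[1])/2;n=(P[2]+P[3])/2;print(m,n,np.linalg.norm(P[0]-P[1]),np.linalg.norm(P[2]-P[3]))
H=plane(c,[(273,190),(271.5,212)],.092);print(H)
cc=(m+n)/2;h=H[1]-cc;a=np.degrees(np.arctan2(h[1],h[0]));print(cc,a)
u=np.array([np.cos(np.radians(a)),np.sin(np.radians(a))]);g=cc[:2]+.074*u;print('grasp',g)
# dispenser
t=cam("top");im=cv2.imread("pics/top0.png")
hsv=cv2.cvtColor(im,cv2.COLOR_BGR2HSV);mk=(hsv[160:220,140:200,2]<45).astype('uint8')
n_,l,s,ce=cv2.connectedComponentsWithStats(mk);print(s,ce+[140,160])
E
```

```text
[[ 0.5063 -0.192   0.108 ]
 [ 0.5257 -0.2928  0.108 ]
 [ 0.5659 -0.2324  0.108 ]
 [ 0.4618 -0.2524  0.108 ]]
[ 0.5159592  -0.24241159  0.108     ] [ 0.51385675 -0.24239235  0.108     ] 0.10266165526135251 0.1059862789977221
[[ 0.45159959 -0.24947775  0.092     ]
 [ 0.43036596 -0.25199216  0.092     ]]
[ 0.51490797 -0.24240197  0.108     ] -173.52820583208646
grasp [ 0.44137954 -0.25074282]
[[   0    0   60   60 3390]
 [  11   23   25   14  210]] [[169.79439528 189.520059  ]
 [164.74761905 189.17619048]]
```

Emit:
send_rows(linear=[[-0.002,-0.008,0],[0,0,0.035],[0,0,0.035],[0,0,0.035],[0,0,0.035],[0,0,0.025],[0,0,0.01],[0,0,0]], twist=[[0,0,0.44],[0,0,0],[0,0,0],[0,0,0],[0,0,0],[0,0,0],[0,0,0],[0,0,0]], gripper=[100,100,100,100,100,100,100,100])

```text
time: 2.58
ee_pos: [0.4401, -0.2504, 0.0704]
tcp_rot: [-180.0, 0.0, 6.5]
wrist_force: [-1.0, 0.3, 0.4]
opening: 0.0854
grasp_force: 0.0
```

Emit:
send_rows(linear=[[0,0,0],[0,0,0],[0,0,0],[0,0,0],[0,0,0],[0,0,0],[0,0,0],[0,0,0]], twist=[[0,0,0],[0,0,0],[0,0,0],[0,0,0],[0,0,0],[0,0,0],[0,0,0],[0,0,0]], gripper=[60,40,30,20,15,10,5,0], grip_force=80)

```text
time: 3.58
ee_pos: [0.4406, -0.2502, 0.0705]
tcp_rot: [180.0, -0.0, 6.6]
wrist_force: [-0.1, -2.7, 3.9]
opening: 0.0133
grasp_force: 78.1
```

Emit:
send_rows(linear=[[0,0,-0.003],[0,0,-0.004],[0,0,0],[0,0,0]], twist=[[0,0,0],[0,0,0],[0,0,0],[0,0,0]], gripper=[0,0,0,0])

```text
time: 4.08
ee_pos: [0.4403, -0.25, 0.077]
tcp_rot: [-180.0, 0.0, 6.6]
wrist_force: [0.0, 0.4, -2.6]
opening: 0.0134
grasp_force: 77.7
```

Emit:
send_rows(linear=[[0,-0.01,0],[0,-0.02,0],[0,-0.03,0],[0,-0.03,0],[0,-0.03,0],[0,-0.02,0],[0,-0.01,0],[0,0,0]], twist=[[0,0,0],[0,0,0],[0,0,0],[0,0,0],[0,0,0],[0,0,0],[0,0,0],[0,0,0]], gripper=[0,0,0,0,0,0,0,0])

```text
time: 5.08
ee_pos: [0.4231, -0.1003, 0.0774]
tcp_rot: [180.0, -0.0, 6.7]
wrist_force: [-0.6, -0.3, -3.0]
opening: 0.0134
grasp_force: 78.2
```

```bash
python3 - <<'E'
from h import *
np.savez("w2.npz",*cam("wrist"));im=camera("wrist")[:,:,::-1];t=camera("top")[:,:,::-1]
cv2.imwrite("pics/t2.png",t)
s=camera("scene")[:,:,::-1];cv2.imwrite("pics/s2.png",s)
a=cv2.resize(im,(373,280));b=cv2.resize(t[150:250,130:250],(0,0),fx=3.5,fy=3.5,interpolation=cv2.INTER_CUBIC)
d=cv2.resize(s[210:340,130:260],(0,0),fx=3,fy=3)
C=np.zeros((600,800,3),'uint8');C[:280,:373]=a;C[:350,380:800]=b[:350,:420];C[282:600,:373]=d[:318,:373];cv2.imwrite("pics/m2.png",C)
E
```

```text
(no output)
```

View pics/m2.png

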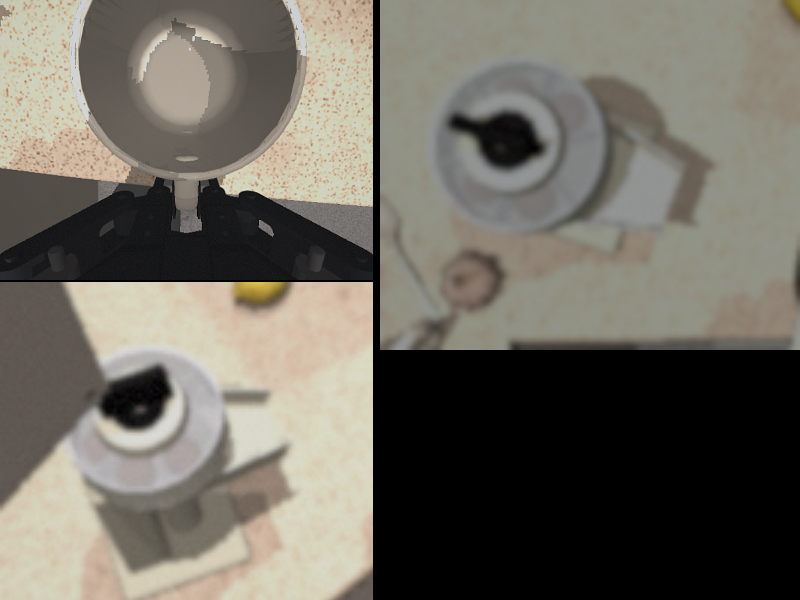

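Top-left: mug held upright, handle between the pads. Right (top view ×3.5): drum 432–610 × 57–232, cap centre (510,141), lip wall corners (683,165) and (665,228). Lower left (scene ×3): lip corners (268,393) and (288,445).

```bash
python3 - <<'E'
from h import *
t=cam("top");s=cam("scene")
b=lambda x,y:((x-380)/3.5+130,y/3.5+150)
d=lambda x,y:(x/3+130,(y-282)/3+210)
P=plane(t,[b(432,145),b(610,145),b(520,57),b(520,232)],.239);print('drum top',P.round(3))
P=plane(t,[b(458,142),b(562,142),b(510,93),b(510,190)],.257);print('cap top',P.round(3),P.mean(0))
P=plane(s,[d(96,400),d(187,400),d(141,355),d(141,452)],.257);print('cap scene',P.round(3),P.mean(0))
L=plane(t,[b(683,165),b(665,228)],.153);print('lip top',L.round(4),L.mean(0),np.linalg.norm(L[0]-L[1]))
L2=plane(s,[d(268,393),d(288,445)],.153);print('lip scene',L2.round(4),L2.mean(0),np.linalg.norm(L2[0]-L2[1]))
for n,p in(('t',[b(683,165),b(665,228)]),('s',[d(268,393),d(288,445)])):
  for z in(.131,.153):
    L=plane(t if n=='t' else s,p,z);v=L[1]-L[0];print(n,z,'normal dir',np.degrees(np.arctan2(v[1],v[0]))-90)
    print('   mid',L.mean(0))
c=[np.load("w2.npz")[f"arr_{i}"] for i in range(4)]
k=560/373
Q=plane(c,[(72*k,60*k),(307*k,60*k),(190*k,182*k)],.115);print('mug',Q.round(4),(Q[0]+Q[1])/2)
E
```

```text
drum top [[0.528 0.269 0.239]
 [0.527 0.13  0.239]
 [0.597 0.202 0.239]
 [0.46  0.199 0.239]]
cap top [[0.528 0.243 0.257]
 [0.528 0.163 0.257]
 [0.566 0.204 0.257]
 [0.491 0.202 0.257]] [0.5282162  0.20268938 0.257     ]
cap scene [[0.561 0.226 0.257]
 [0.51  0.167 0.257]
 [0.571 0.172 0.257]
 [0.496 0.224 0.257]] [0.53452519 0.19749394 0.257     ]
lip top [[0.5207 0.0883 0.153 ]
 [0.468  0.1029 0.153 ]] [0.4943452  0.09559848 0.153     ] 0.05462619183921331
lip scene [[0.5193 0.0882 0.153 ]
 [0.4656 0.106  0.153 ]] [0.49247486 0.09708066 0.153     ] 0.05660572122408527
t 0.131 normal dir 74.57483909280629
   mid [0.49622903 0.09961494 0.131     ]
t 0.153 normal dir 74.57483909280626
   mid [0.4943452  0.09559848 0.153     ]
s 0.131 normal dir 71.63044256223839
   mid [0.5022724  0.09248392 0.131     ]
s 0.153 normal dir 71.63044256223836
   mid [0.49247486 0.09708066 0.153     ]
mug [[ 0.4944 -0.0418  0.115 ]
 [ 0.5061 -0.1418  0.115 ]
 [ 0.4438 -0.0987  0.115 ]] [ 0.50022723 -0.09177019  0.115     ]
```

Emit:
send_rows(linear=[[0,0,0],[0,0,0],[0,0,0],[0,0,0],[0,0,0],[0,0,0],[0,0,0],[0,0,0]], twist=[[0,0,-0.3],[0,0,-0.5],[0,0,-0.6],[0,0,-0.6],[0,0,-0.6],[0,0,-0.4],[0,0,0],[0,0,0]], gripper=[0,0,0,0,0,0,0,0])

```text
time: 6.22
ee_pos: [0.4233, -0.1014, 0.0772]
tcp_rot: [-180.0, 0.0, 36.4]
wrist_force: [-0.0, 0.9, -3.1]
opening: 0.0134
grasp_force: 78.2
```

Emit:
send_rows(linear=[[0.006,-0.008,0],[0.012,-0.015,0],[0.012,-0.015,0],[0.012,-0.015,0],[0.012,-0.015,0],[0.008,-0.01,0],[0,0,0],[0,0,0]], twist=[[0,0,0],[0,0,0],[0,0,0],[0,0,0],[0,0,0],[0,0,0],[0,0,0],[0,0,0]], gripper=[0,0,0,0,0,0,0,0])

```text
time: 7.22
ee_pos: [0.4265, -0.0017, 0.0773]
tcp_rot: [180.0, 0.0, 36.6]
wrist_force: [-0.6, 0.5, -2.6]
opening: 0.0135
grasp_force: 78.2
```

```bash
python3 - <<'E'
from h import *
o=bot.get_obs();print(o['ee_pos'],o['tcp_rot'],o['wrist_force'])
W=cam("wrist");np.savez("w3.npz",*W);im=camera("wrist")[:,:,::-1];s=camera("scene")[:,:,::-1]
C=np.zeros((600,800,3),'uint8');C[:420,:560]=im;C[:360,562:800]=cv2.resize(s[210:330,180:260],(0,0),fx=3,fy=3)[:,:238]
cv2.imwrite("pics/m3.png",C)
E
```

```text
[ 0.42653156 -0.00169083  0.07727103] [1.79994391e+02 9.77019901e-03 3.65717508e+01] [-0.56329813  0.52224895 -2.59736719]
```

View pics/m3.png

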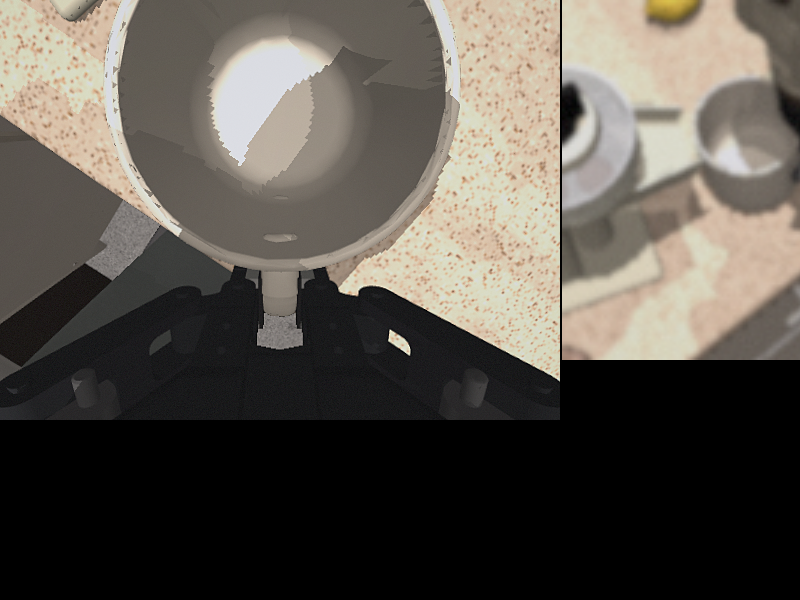

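Left: mug held, handle at (280,295). Right (scene ×3): the mug stands just in front of the spout, rim's left extreme at about (695,120), lip corners at (680,113) and (700,165). I'll check that against the estimate.

```bash
python3 - <<'E'
from h import *
s=cam("scene");a=np.linspace(0,6.283,200)
def rim(c,z):
  p=proj(s,np.c_[c[0]+.0525*np.cos(a),c[1]+.0525*np.sin(a),0*a+z]);q=np.c_[(p[:,0]-180)*3+562,(p[:,1]-210)*3]
  return q
q=rim((.4867,.043),.115);print('rim left',q[q[:,0].argmin()],'top',q[q[:,1].argmin()],'bot',q[q[:,1].argmax()])
W=[np.load("w3.npz")[f"arr_{i}"] for i in range(4)]
P=plane(W,[(105,90),(461,90),(280,270)],.115);print((P[0]+P[1])/2,P[2]+.0525*np.array([.803,.596,0]))
E
```

```text
rim left [687.75386834 127.16834985] top [744.76266074  75.32935267] bot [740.82173443 175.63224215]
[0.48945105 0.04452023 0.115     ] [0.48638414 0.04336034 0.115     ]
```

Emit:
send_rows(linear=[[0.003,-0.004,0],[0.006,-0.007,0],[0.006,-0.008,0],[0.004,-0.005,0],[0.0025,-0.003,0],[0,0,0],[0,0,0],[0,0,0]], twist=[[0,0,0],[0,0,0],[0,0,0],[0,0,0],[0,0,0],[0,0,0],[0,0,0],[0,0,0]], gripper=[0,0,0,0,0,0,0,0])

```text
time: 8.32
ee_pos: [0.4278, 0.0328, 0.0773]
tcp_rot: [180.0, 0.0, 36.6]
wrist_force: [0.1, 0.1, -1.9]
opening: 0.0133
grasp_force: 78.2
```

```bash
python3 - <<'E'
from h import *
o=bot.get_obs();print(o['ee_pos'],o['tcp_rot'],o['wrist_force'])
im=camera("wrist")[:,:,::-1];s=camera("scene")[:,:,::-1];t=camera("top")[:,:,::-1]
C=np.zeros((600,800,3),'uint8');C[:300,:400]=cv2.resize(im,(400,300));C[:480,402:800]=cv2.resize(s[220:300,190:256],(0,0),fx=6,fy=6)[:,:396+2] if False else np.pad(cv2.resize(s[220:300,190:256],(0,0),fx=6,fy=6),((0,0),(0,2),(0,0)))
b=cv2.resize(t[160:230,150:250],(0,0),fx=4,fy=4);C[302:582,:400]=b
cv2.imwrite("pics/m4.png",C)
E
```

```text
[0.42775335 0.03280654 0.07726032] [1.79998941e+02 2.77539245e-03 3.65529568e+01] [ 0.14386643  0.10362872 -1.91978357]
```

View pics/m4.png

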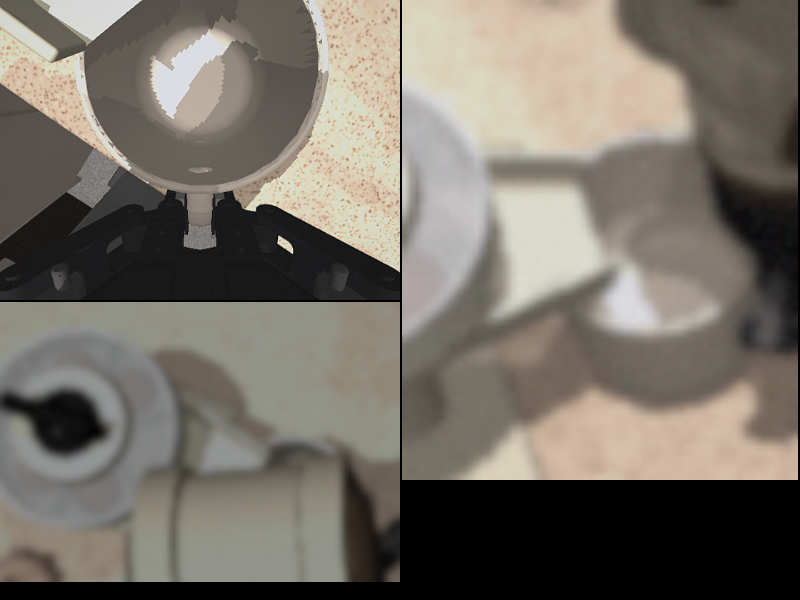

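The wrist view (scaled 5/7) shows the spout's end wall corners near (52,60) and (86,46) with the mug's rim just under it; the scene crop shows the spout reaching about a quarter into the mug, upright and not touching.

```bash
python3 - <<'E'
from h import *
W=cam("wrist");k=1.4
print('lip pts',plane(W,[(86*k,46*k),(148*k,0)],.140).round(4),plane(W,[(86*k,46*k)],.153).round(4))
o=bot.get_obs();y=np.radians(36.55);print('mug',o['ee_pos'][:2]+.075*np.array([np.cos(y),np.sin(y)]))
P=plane(W,[(76*k,60*k),(328*k,60*k),(201*k,192*k)],.115);print((P[0]+P[1])/2,P[2]+.0525*np.array([.803,.596,0]))
E
```

```text
lip pts [[0.4724 0.107  0.14  ]
 [0.4925 0.0991 0.14  ]] [[0.4742 0.1004 0.153 ]]
mug [0.48802245 0.07753946]
[0.4919582  0.08007733 0.115     ] [0.48823002 0.07779829 0.115     ]
```

Emit:
send_rows(linear=[[0,0,0.002],[0,0,0.002],[0,0,0.0015],[0,0,0.001],[0,0,0],[0,0,0]], twist=[[0,0,0],[0,0,0],[0,0,0],[0,0,0],[0,0,0],[0,0,0]], gripper=[0,0,0,0,0,0])

```text
time: 9.22
ee_pos: [0.4278, 0.033, 0.0709]
tcp_rot: [180.0, -0.0, 36.6]
wrist_force: [-1.4, -1.4, -3.0]
opening: 0.0132
grasp_force: 78.4
```

Emit:
send_rows(linear=[[0,0,0],[0,0,0],[0,0,0],[0,0,0],[0,0,0],[0,0,0],[0,0,0],[0,0,0]], twist=[[0,0,0],[0,0,0],[0,0,0],[0,0,0],[0,0,0],[0,0,0],[0,0,0],[0,0,0]], gripper=[20,30,40,50,60,70,70,70])

```text
time: 10.22
ee_pos: [0.4278, 0.033, 0.0708]
tcp_rot: [180.0, 0.0, 36.6]
wrist_force: [0.3, 0.5, -0.4]
opening: 0.0599
grasp_force: 0.0
```

Emit:
send_rows(linear=[[0,0,-0.01],[0,0,-0.03],[0,0,-0.04],[0,0,-0.05],[0,0,-0.05],[0,0,-0.05],[0,0,-0.05],[0,0,-0.02]], twist=[[0,0,0],[0,0,0],[0,0,0],[0,0,0],[0,0,0],[0,0,0],[0,0,0],[0,0,0]], gripper=[70,70,70,70,70,70,70,70])

```text
time: 11.22
ee_pos: [0.4278, 0.033, 0.3743]
tcp_rot: [179.9, -0.2, 36.6]
wrist_force: [0.5, -0.2, 0.1]
opening: 0.0597
grasp_force: 0.0
```

```bash
python3 - <<'E'
from h import *
W=cam("wrist");np.savez("w5.npz",*W);print(proj(W,[(.528,.201,.308),(.488,.0775,.108)]),bot.get_obs()['q'])
cv2.imwrite("pics/w5.png",camera("wrist")[:,:,::-1])
E
```

```text
[[144.88070027 -78.48047077]
 [279.57621648 121.54550427]] [ 4.41077661e+00 -6.48023662e+00  1.36219808e+01  1.09866555e+02
  2.04202419e-03  1.47837420e+02]
```

View pics/w5.png

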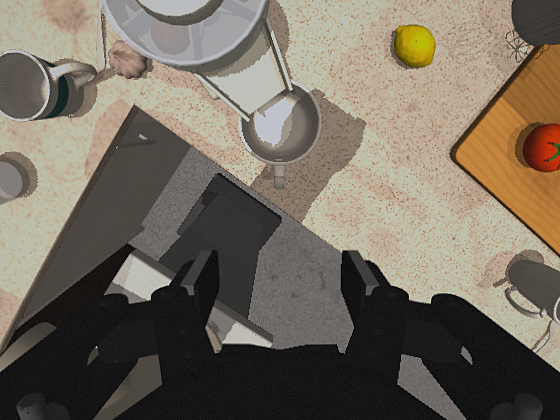

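The mug stands upright under the spout at (280,122), its handle at (279,180); knob is out of frame above. I turn the tool here and go over the knob with room for 180° of clockwise turn.

Emit:
send_rows(linear=[[0,0,-0.004],[0,0,-0.004],[0,0,-0.004],[0,0,-0.004],[0,0,-0.004],[0,0,-0.004],[0,0,0],[0,0,0]], twist=[[0,0,-0.9],[0,0,-0.9],[0,0,-0.9],[0,0,-0.9],[0,0,-0.9],[0,0,-0.9],[0,0,-0.9],[0,0,-0.9]], gripper=[70,70,70,70,70,70,70,70])

```text
time: 12.28
ee_pos: [0.4276, 0.033, 0.3946]
tcp_rot: [-180.0, -0.0, 108.9]
wrist_force: [-0.6, 1.3, 0.5]
opening: 0.0598
grasp_force: 0.0
```

Emit:
send_rows(linear=[[0,0,0],[0,0,0],[0,0,0],[0,0,0],[0,0,0],[0,0,0],[0,0,0],[0,0,0]], twist=[[0,0,-0.9],[0,0,-0.9],[0,0,-0.9],[0,0,-0.9],[0,0,-0.9],[0,0,-0.9],[0,0,-0.9],[0,0,-0.9]], gripper=[70,70,70,70,70,70,70,70])

```text
time: 13.28
ee_pos: [0.4275, 0.033, 0.3946]
tcp_rot: [-180.0, -0.0, -179.1]
wrist_force: [-0.6, -1.0, 0.1]
opening: 0.0598
grasp_force: 0.0
```

Emit:
send_rows(linear=[[0,0,0],[0,0,0],[0,0,0],[0,0,0],[0,0,0],[0,0,0],[0,0,0],[0,0,0]], twist=[[0,0,-0.9],[0,0,-0.9],[0,0,-0.9],[0,0,-0.9],[0,0,-0.9],[0,0,-0.9],[0,0,-0.9],[0,0,-0.9]], gripper=[70,70,70,70,70,70,70,70])

```text
time: 14.28
ee_pos: [0.4276, 0.033, 0.3946]
tcp_rot: [180.0, -0.0, -107.1]
wrist_force: [-0.2, -0.7, -0.4]
opening: 0.0596
grasp_force: 0.0
```

Emit:
send_rows(linear=[[-0.03,-0.0075,0],[-0.04,-0.01,0],[-0.04,-0.01,0],[-0.04,-0.01,0],[-0.03,-0.0075,0],[-0.01,-0.002,0],[0,0,0],[0,0,0]], twist=[[0,0,0],[0,0,0],[0,0,0],[0,0,0],[0,0,0],[0,0,0],[0,0,0],[0,0,0]], gripper=[70,70,70,70,70,70,70,70])

```text
time: 15.28
ee_pos: [0.5291, 0.1994, 0.3953]
tcp_rot: [-180.0, 0.0, -107.5]
wrist_force: [0.3, 0.6, -0.6]
opening: 0.0597
grasp_force: 0.0
```

```bash
python3 - <<'E'
from h import *
W=cam("wrist");np.savez("w6.npz",*W);print(proj(W,[(.528,.201,.308),(.528,.201,.257)]),bot.get_obs()['q'])
cv2.imwrite("pics/w6.png",camera("wrist")[:,:,::-1])
E
```

```text
[[281.48870711 220.17675536]
 [281.14085234 203.42910522]] [ 2.06545781e+01  1.46118776e+01  3.86232274e+01  1.13983911e+02
 -8.28824540e-03 -5.18839799e+01]
```

View pics/w6.png

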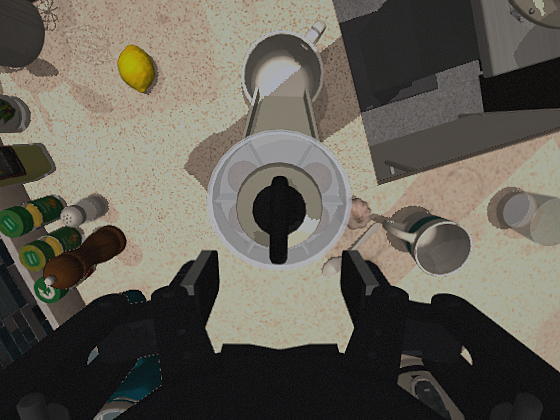

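The knob bar is vertical in the picture, (279,177) to (278,265), centred between the fingers; mug under the spout at (283,72). Descend and grip.

Emit:
send_rows(linear=[[-0.001,0,0.02],[0,0,0.03],[0,0,0.03],[0,0,0.02],[0,0,0.011],[0,0,0],[0,0,0]], twist=[[0,0,0],[0,0,0],[0,0,0],[0,0,0],[0,0,0],[0,0,0],[0,0,0]], gripper=[70,70,70,70,70,70,70])

```text
time: 16.2
ee_pos: [0.53, 0.2011, 0.2849]
tcp_rot: [-179.9, 0.1, -107.4]
wrist_force: [0.8, 1.3, -0.6]
opening: 0.0599
grasp_force: 0.0
```

Emit:
send_rows(linear=[[0,0,0],[0,0,0],[0,0,0],[0,0,0],[0,0,0],[0,0,0],[0,0,0],[0,0,0]], twist=[[0,0,0],[0,0,0],[0,0,0],[0,0,0],[0,0,0],[0,0,0],[0,0,0],[0,0,0]], gripper=[50,40,30,25,20,15,10,8], grip_force=50)

```text
time: 17.2
ee_pos: [0.5301, 0.2011, 0.2839]
tcp_rot: [-180.0, 0.0, -107.4]
wrist_force: [4.6, -0.8, 1.2]
opening: 0.0134
grasp_force: 49.3
```

Emit:
send_rows(linear=[[0,0,0],[0,0,0],[0,0,0],[0,0,0],[0,0,0],[0,0,0],[0,0,0],[0,0,0]], twist=[[0,0,0.5],[0,0,0.5],[0,0,0.5],[0,0,0.5],[0,0,0.5],[0,0,0.5],[0,0,0.5],[0,0,0.5]], gripper=[8,8,8,8,8,8,8,8])

```text
time: 18.2
ee_pos: [0.5286, 0.2022, 0.2839]
tcp_rot: [179.8, -0.0, -147.5]
wrist_force: [-6.1, 6.6, 1.6]
opening: 0.0134
grasp_force: 49.3
```

Emit:
send_rows(linear=[[0,0,0],[0,0,0],[0,0,0],[0,0,0],[0,0,0],[0,0,0],[0,0,0],[0,0,0]], twist=[[0,0,0.5],[0,0,0.5],[0,0,0.5],[0,0,0.5],[0,0,0],[0,0,0],[0,0,0],[0,0,0]], gripper=[8,8,8,8,8,8,8,8])

```text
time: 19.2
ee_pos: [0.5283, 0.2031, 0.2839]
tcp_rot: [179.8, -0.1, -167.3]
wrist_force: [-6.7, 10.1, 1.7]
opening: 0.0138
grasp_force: 49.6
```

```bash
python3 - <<'E'
from h import *
o=bot.get_obs();print(o['tcp_rot'],o['torque'],o['q'])
for n,(y0,y1,x0,x1) in dict(top=(150,250,140,260),scene=(210,320,140,260)).items():
    im=camera(n)[y0:y1,x0:x1,::-1];cv2.imwrite(f"pics/{n}_k1.png",im)
a=cv2.resize(cv2.imread("pics/top_k1.png"),(0,0),fx=3.3,fy=3.3);b=cv2.resize(cv2.imread("pics/scene_k1.png"),(0,0),fx=3.3,fy=3.3)
h=max(len(a),len(b));cv2.imwrite("pics/k1.png",np.hstack([np.pad(x,((0,h-len(x)),(0,0),(0,0))) for x in(a,b)]))
E
```

```text
[ 1.79768785e+02 -1.07203195e-01 -1.67304400e+02] [ 1.63998827  0.98321199 -0.0449362 ] [20.90865943  8.39922657 18.16629447 99.84014127  0.24415839  8.2131205 ]
```

View pics/k1.png

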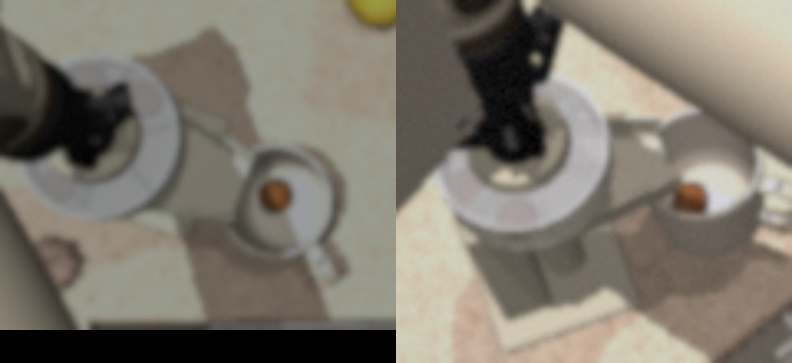

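One walnut lies in the mug (left view (275,195)). Two more clicks.

Emit:
send_rows(linear=[[0,0.001,0],[0,0,0],[0,0,0],[0,0,0],[0,0,0],[0,0,0],[0,0,0],[0,0,0]], twist=[[0,0,0.5],[0,0,0.5],[0,0,0.5],[0,0,0.5],[0,0,0.5],[0,0,0.5],[0,0,0.5],[0,0,0.5]], gripper=[8,8,8,8,8,8,8,8])

```text
time: 20.3
ee_pos: [0.5284, 0.205, 0.2839]
tcp_rot: [179.8, -0.2, 152.6]
wrist_force: [-2.7, 17.0, 1.3]
opening: 0.0136
grasp_force: 49.2
```

Emit:
send_rows(linear=[[0,0,0],[0,0,0],[0,0,0],[0,0,0],[0,0,0],[0,0,0],[0,0,0],[0,0,0]], twist=[[0,0,0.5],[0,0,0.5],[0,0,0.5],[0,0,0.5],[0,0,0],[0,0,0],[0,0,0],[0,0,0]], gripper=[8,8,8,8,8,8,8,8])

```text
time: 21.3
ee_pos: [0.5291, 0.2058, 0.2839]
tcp_rot: [179.8, -0.3, 132.8]
wrist_force: [-0.3, 20.8, -0.5]
opening: 0.0132
grasp_force: 49.4
```

Emit:
send_rows(linear=[[0,0,0],[0,0,0],[0,0,0],[0,0,0],[0,0,0],[0,0,0],[0,0,0],[0,0,0]], twist=[[0,0,0.5],[0,0,0.5],[0,0,0.5],[0,0,0.5],[0,0,0.5],[0,0,0.5],[0,0,0.5],[0,0,0.5]], gripper=[8,8,8,8,8,8,8,8])

```text
time: 22.3
ee_pos: [0.5307, 0.2066, 0.2839]
tcp_rot: [179.8, -0.5, 92.6]
wrist_force: [10.8, 26.1, -1.5]
opening: 0.0135
grasp_force: 49.0
```

Emit:
send_rows(linear=[[0,0,0],[0,0,0],[0,0,0],[0,0,0],[0,0,0],[0,0,0],[0,0,0],[0,0,0]], twist=[[0,0,0.5],[0,0,0.5],[0,0,0.5],[0,0,0.5],[0,0,0],[0,0,0],[0,0,0],[0,0,0]], gripper=[8,8,8,8,8,8,8,8])

```text
time: 23.3
ee_pos: [0.5319, 0.2064, 0.2839]
tcp_rot: [179.9, -0.5, 72.7]
wrist_force: [17.3, 25.4, -3.1]
opening: 0.0135
grasp_force: 49.1
```

Emit:
send_rows(linear=[[0.002,0.001,0],[0.002,0.001,0],[0,0,0]], twist=[[0,0,0],[0,0,0],[0,0,0]], gripper=[8,8,8])

```text
time: 23.68
ee_pos: [0.5322, 0.2068, 0.2839]
tcp_rot: [-179.9, -0.1, 72.6]
wrist_force: [-1.3, 5.6, 0.8]
opening: 0.0133
grasp_force: 49.9
```

Emit:
send_rows(linear=[[0,0,0],[0,0,0],[0,0,0],[0,0,0],[0,0,0],[0,0,0],[0,0,0],[0,0,0]], twist=[[0,0,0],[0,0,0],[0,0,0],[0,0,0],[0,0,0],[0,0,0],[0,0,0],[0,0,0]], gripper=[20,30,40,50,60,70,70,70])

```text
time: 24.68
ee_pos: [0.5327, 0.2054, 0.2838]
tcp_rot: [180.0, -0.0, 72.6]
wrist_force: [0.2, 1.1, 0.2]
opening: 0.06
grasp_force: 0.0
```

Emit:
send_rows(linear=[[0,0,-0.01],[0,0,-0.02],[0,0,-0.03],[0,0,-0.03],[0,0,-0.02],[0,0,-0.01],[0,0,0],[0,0,0]], twist=[[0,0,0],[0,0,0],[0,0,0],[0,0,0],[0,0,0],[0,0,0],[0,0,0],[0,0,0]], gripper=[70,70,70,70,70,70,70,70])

```text
time: 25.68
ee_pos: [0.5327, 0.2054, 0.4035]
tcp_rot: [-180.0, 0.0, 72.6]
wrist_force: [0.6, -0.1, -0.4]
opening: 0.06
grasp_force: 0.0
```

```bash
python3 - <<'E'
from h import *
w=camera("wrist")[:,:,::-1];L=[]
for n,(y0,y1,x0,x1) in dict(top=(140,250,150,260),scene=(210,320,150,260)).items():
    L.append(cv2.resize(camera(n)[y0:y1,x0:x1,::-1],(300,300)))
C=np.zeros((600,800,3),'uint8');C[:375,:500]=cv2.resize(w,(500,375));C[:300,500:]=L[0];C[300:,500:]=L[1];cv2.imwrite("pics/f.png",C)
E
```

```text
(no output)
```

View pics/f.png

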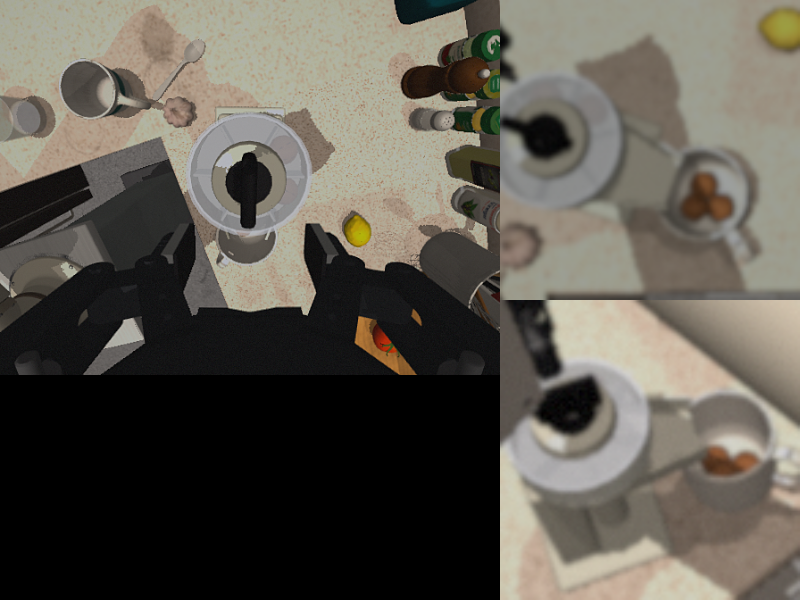

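Three walnuts lie in the mug (top-view crop: about (705,195)). The knob bar has settled in its click, the mug is upright under the spout, and the robot is clear.

```bash
python3 -c "
from workcell import ticket
print(ticket.job_done())"
```

```text
the job is handed in; nothing more can be done
None
```

The job is handed in: the mug stands upright under the spout with three walnuts in it, the knob was turned three clicks clockwise, the arm never went near the tall cup after its first pass above it, and the clock read about 26 s.

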